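Tip the wide template out of its bin and lock it in the jig

ROBOT

A 6-joint arm with a two-finger parallel gripper is mounted at the origin on a cart in front of the work surface, level with it; the furniture and walls round the work are solid. World frame = base frame: x ahead of the robot, y to its left, z up, the work surface at z = 0. Lengths are in mm, angles in rad, forces in N, time in s.
With the tool pointing down it reaches from about 350 to 975 mm from the base axis. Payload 7.1 kg.
Tool frame: the origin (TCP) lies midway between the tips of the shut fingers; the grasp point (between the pads) lies pinch_z behind it (pinch_z is the distance from the TCP to the grasp point, in mm); z points along the fingers, y is the line along which they close (so a half turn about z gives the same grasp; the last joint's range is limited). The gripper opens to 88 mm and grips with 3 to 60 N. Pads are 20 mm wide; open, the fingers measure 115 mm over their backs; the gripper's body (75 mm by 178 mm) begins 61 mm behind the grasp point.
Start: joints at [1.117, 0.423, 1.63, -0, 1.089, -0.019], TCP at [263.236, 566.844, 222.675] pointing down, gripper open.
Joint ranges: [-3, 3], [-0.9, 2.11], [0.09, 2.58], [-1.31, 4.45], [0.11, 2.69], [-2.54, 2.54]. Speed limits (rad/s): [2.39, 2.39, 3.01, 3.14, 3.14, 3.14].

INTERFACE

Orientations are given as a rotation vector (axis times angle).
In Python, from workcell import get_obs, get_image, close_job, pinch_z gives the robot as it stands.
- The arm moves only by the tool jog_arm, never from a script. Its argument "commands" is a list of rows, each a list of 3 entries, a list of its own where there are three numbers: the gripper command: -1 is shut, 1 is fully open, values between are in proportion, then the shift along the tool's x, y, z as a fraction of full scale, then the turn, a rotation vector about the tool's x, y, z as a fraction of full scale. In form: [[gripper, [tx, ty, tz], [rx, ry, rz]], ...]. A call has 1 to 10 rows; each row shifts and turns the commanded pose from where the row before left it, along the tool's axes as they then stand; what a row does not reach is not made up. Full scale, the value 1, is 0.1 m for a shift and 45 degrees for a turn. A row lasts 1/10 s, in which the tool goes at most 50 mm and 8.59 degrees, less where a joint would pass 70% of its speed; a pose out of reach is approached as far as the arm can. A call with a number of a shift or a turn outside -1 to 1 is refused whole. A call with a gripper value outside its range is refused whole. The fingers move at their own pace and stop on an object; the grip force is fixed at half the most. Time passes only in rows, so rows that do not move let the fingers close. It gives the time, the measured TCP pose, the force, the opening and the grip force at its end, in the units of the state.
- get_obs(): the state, without advancing time (a new reading comes with each control period).
- get_image(name): name is "scene" or "top"; returns a dict with "image" (400x640x3 uint8, blue, green, red), "z_map" (400x640 float32, mm along the optical axis (not along the pixel's ray), 0 where there is no reading), "intrinsics" (3x3 intrinsics, pixels), "eye" and "orientation" of the camera in the world. Camera axes: x right, y down, z forward; pixel columns grow to the right and rows downward; lengths in mm; the calibration is good to about 2 mm. A picture is of the moment at which its call begins.
- close_job(): hands the job in; it is judged then, once.
The state is a dict: "t": time; "qpos": joint angles; "qvel": joint speeds; "joint_torque": joint torques, N m; "ee_pos": TCP position; "orientation": TCP orientation; "ft_force": force on the tool from outside, world axes, zero at the start; "moment": the same for the moment, N m; "width": finger opening in mm; "grasp_force": force on a finger pad.
Only numpy, scipy, OpenCV 4.12 (cv2) and the standard library are available. Lean on these libraries where they do the work, as an engineer would, in place of code of your own. Each camera call takes 0.05 s, during which the arm holds its last target. There are 200 camera calls.

TASK

First turn the jig's wooden turn-button aside so that its pocket is clear. Then take the wider of the two plywood templates by its cleat, tip its free end well up until it comes out from under the keeper strip of its narrow bin, and lay it home in the jig's pocket with its cleat at the end away from the robot. Finally turn the button back square across the template to lock it in; leave the narrow template and everything else on the worktop where they are.

Things in the scene. Friction and masses are not known exactly. Their poses are not given: they have to be found in the camera images.
- wide_template_grip (a point): Centre of the wide template's finger cleat: a plain pale wooden block upright on the plate near its free (+x) end, 36 mm long (x), 16 wide (y), 40 tall. It is 30 mm above the plate's underside, 62 mm from the plate's middle, 28 mm from its free end, 152 mm from its tail end. x runs from tail to free end, y across, z up out of the top face.
- wide_template: The wide brown plywood template, the one to use: plate 180 (x) x 60 x 10 mm, the last 30 mm of its tail (-x) 46 mm wide; 0.09 to 0.18 kg. Origin at the centre of its underside. It lies flat on the floor of bin_wide, tail under the keeper strip, so end walls and strip stop it from coming out level.
- narrow_template_grip (a point): Centre of the cleat of the narrow template: same as the wide one (same cleat, length, thickness), but its plate is only 40 mm wide. It lies likewise in the other bin and stays there.
- bin_wide: Fixed narrow plywood bin, 214 (x) x 84 mm, 72 mm high; walls and floor 7 mm: inside 200 x 70, 65 mm deep. Origin under its centre on the worktop, z up. A keeper strip bridges the last 45 mm of the inside at its -x end, 42 to 50 mm above the inner floor; the +x end is open above. It holds the wide template, left or right of the jig.
- bin_narrow: Fixed narrow plywood bin, 214 (x) x 84 mm, 72 mm high; walls and floor 7 mm: inside 200 x 70, 65 mm deep. Origin under its centre on the worktop, z up. A keeper strip bridges the last 45 mm of the inside at its -x end, 42 to 50 mm above the inner floor; the +x end is open above. It holds the narrow template, on the other side.
- jig: Fixed plywood jig board, 230 x 144 x 12 mm; wooden strips 10 mm high on it frame a pocket of 190 (x) x 70 (y) mm whose floor is the board's top (12 mm above the worktop; strip tops 22 mm). The wide template has 5 mm of play all round in it. Origin on the worktop under the pocket's middle, z up. A turn-button is pivoted beside the pocket at x = -20, y = -61 mm.
- pocket_grip (a point): Where the centre of the wide template's cleat belongs when the template lies home in the pocket the right way round: 62 mm from the pocket's middle along the jig's +x (away from the robot), 42 mm above the worktop. Axes as the jig's; the template's axes should then match them.
- button (a joint): Turn-button angle about its upright pivot, rad, 0 to 1.7, growing counter-clockwise from above. 0: bar square across the pocket (along the jig's +y), its end near the pocket's middle, 3 mm above a template lying home. 1.57: bar along the jig's -x, beside the pocket; above 1.3 it is clear. Starts over the pocket. Friction of 0.04 N m keeps it where it is left.
- button_grip (a point): Centre of the turn-button's upright rib, on the pivot axis, 48.5 mm above the worktop. Rib 14 mm thick (x), 35 to 62 mm above the worktop, from 22 mm behind the pivot to 34 mm ahead along y. Bar under it: 16 mm wide, 25 to 35 mm above the worktop, 16 mm behind to 56 mm ahead of the pivot. y: the bar's direction, x across, z up.
- near_block: Bystander: dark hardwood block, 34 x 60 x 24 mm, loose on the worktop, near edge of the worktop, left of the middle; origin at the centre of its underside. Leave it alone.
- near_bearing: Bystander: steel ball bearing, 39 mm across, 12 mm high, loose on the worktop, near edge of the worktop, right of the middle; origin at the centre of its underside. Leave it alone.
- far_offcut: Bystander: pale batten offcut, 26 x 90 x 12 mm, loose on the worktop, beyond the jig, to the left; origin at the centre of its underside. Leave it alone.
- side_key: Bystander: black L-shaped hex key, 32 x 65 x 7 mm, loose on the worktop, far right of the bins; origin at the centre of its underside. Leave it alone.
- far_pencil: Bystander: red pencil, 152 mm long, 8 mm thick, loose on the worktop, beyond the jig; origin at the centre of its underside. Leave it alone.
- side_block: Bystander: pale wood block, 30 x 85 x 30 mm, loose on the worktop, far right of the bins; origin at the centre of its underside. Leave it alone.

How it is judged:
By the outcome, as a careful person would: the job done as asked, in the order asked, and still so for the second after the job is handed in, with the robot touching nothing.
It also fails if it takes over 72 s, if anything falls off the work surface, if the arm or the gripper's body presses on something with over 40 N, if the wrist force passes 120 N, or if a joint passes its speed limit or range.

## Working session

There is one attempt and no reset: what is moved stays moved. The work goes in short steps, Python scripts to look and compute and a tool call to move; the robot and the scene stay as the last step left them, time stands still between calls to the robot, and variables do not carry over. Pictures are saved under pics/ and viewed, at most 10 in all, crops included, and the job is handed in when it is done.

Besides the shell and the picture viewer there is one more tool, called after "Request:" by a JSON object that holds its "method" and its "body". jog_arm: Moves the arm, as the interface text tells. Its arguments: {"type":"object","properties":{"commands":{"type":"array","items":{"type":"array"}}},"required":["commands"]}

```bash
mkdir -p pics; ls
python3 - <<'E'
from workcell import *
import cv2,numpy as np
o=get_obs();print(o,pinch_z if not callable(pinch_z) else pinch_z())
for n in("top","scene"):
    d=get_image(n);cv2.imwrite(f"pics/{n}0.png",d["image"]);np.savez(f"{n}0.npz",**d);print(n,d["intrinsics"],d["eye"],d["orientation"])
E
```

```text
pics
{'t': 0.0, 'qpos': array([ 1.11697355e+00,  4.23863999e-01,  1.63071456e+00, -2.25049695e-05,
        1.08862232e+00, -1.89853764e-02]), 'qvel': array([-0.00014403, -0.00047555,  0.00041009, -0.00038339, -0.00207967,
        0.00066062]), 'joint_torque': array([ 2.90414118e-05, -5.44624901e+01, -2.73665643e+01,  6.43306808e-02,
        2.28230946e-02, -1.49043403e-04]), 'ee_pos': array([263.00744347, 566.3240985 , 221.87760758]), 'orientation': array([-6.77579062e-01, -3.06728548e+00,  2.46298182e-03]), 'ft_force': array([-0.33833245,  0.1522033 ,  0.28325182]), 'moment': array([-0.01763756,  0.06616306,  0.02732267]), 'grasp_force': 0.0, 'width': 87.84178161784835} 18.700000000000003
top [[406.45268688   0.         317.33980141]
 [  0.         406.45268688 203.02354638]
 [  0.           0.           1.        ]] [ 390.59640503  -70.5450579  1233.31496105] [-2.16892966  2.14173207 -0.15370029]
scene [[520.71592438   0.         323.84231947]
 [  0.         520.71592438 201.22713802]
 [  0.           0.           1.        ]] [-174.62746367  765.86782879 1271.41925754] [-0.88856014  2.55036033 -1.00001145]
```

View pics/top0.png

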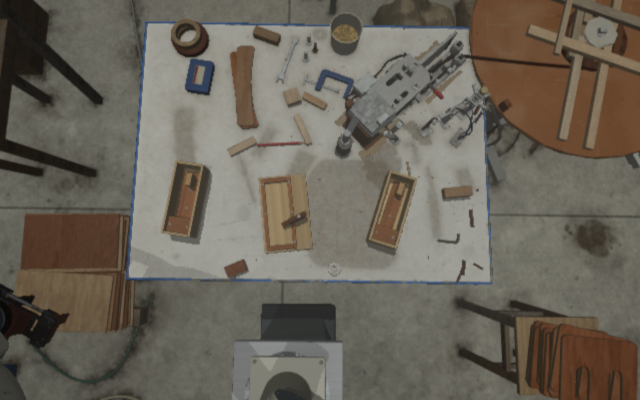

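View pics/scene0.png

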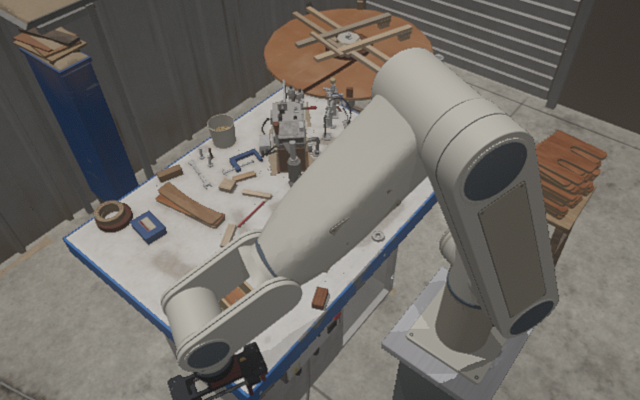

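The top view shows the left bin near (186,199), the jig near (286,213), the right bin near (391,210), and the button bar near (294,219). The arm hides most of these in the scene view. I'll zoom in next.

```bash
cat > h.py <<'E'
import numpy as np,cv2
from scipy.spatial.transform import Rotation as R
def load(f): return dict(np.load(f))
def ray(d,uv,z):
    "pixel -> world point on plane z"
    uv=np.atleast_2d(uv).astype(float);K=d["intrinsics"]
    r=np.c_[uv,np.ones(len(uv))]@np.linalg.inv(K).T@R.from_rotvec(d["orientation"]).as_matrix().T
    e=d["eye"];return e+r*((z-e[2])/r[:,2])[:,None]
def cloud(d):
    v,u=np.mgrid[:400,:640];K=d["intrinsics"];z=d["z_map"]
    c=np.stack([(u-K[0,2])/K[0,0]*z,(v-K[1,2])/K[1,1]*z,z],-1)
    p=c@R.from_rotvec(d["orientation"]).as_matrix().T+d["eye"];p[z==0]=np.nan;return p
E
python3 - <<'E'
from h import *
d=load("top0.npz");im=d["image"]
def crop(x0,y0,w,h):return cv2.resize(im[y0:y0+h,x0:x0+w],None,fx=5,fy=5,interpolation=cv2.INTER_CUBIC)
a=np.hstack([crop(155,150,55,100),crop(255,160,62,100),crop(362,160,43+12,100)])[:, :800+60]
a=cv2.resize(a,(800,int(a.shape[0]*800/a.shape[1])));print(a.shape);cv2.imwrite("pics/c1.png",a)
p=cloud(d)
for u,v in[(186,199),(190,170),(190,172),(391,210),(401,178),(285,200),(294,219),(300,215),(268,210),(305,200),(235,230)]:print((u,v),p[v,u].round())
E
```

```text
(465, 800, 3)
(186, 199) [562. 317.  17.]
(190, 170) [654. 313.   8.]
(190, 172) [648. 313.   6.]
(391, 210) [ 537. -301.   19.]
(401, 178) [ 629. -327.   48.]
(285, 200) [563.  19.  17.]
(294, 219) [502. -12.  62.]
(300, 215) [513. -29.  64.]
(268, 210) [533.  70.   9.]
(305, 200) [564. -42.  16.]
(235, 230) [472. 170.  -4.]
```

View pics/c1.png

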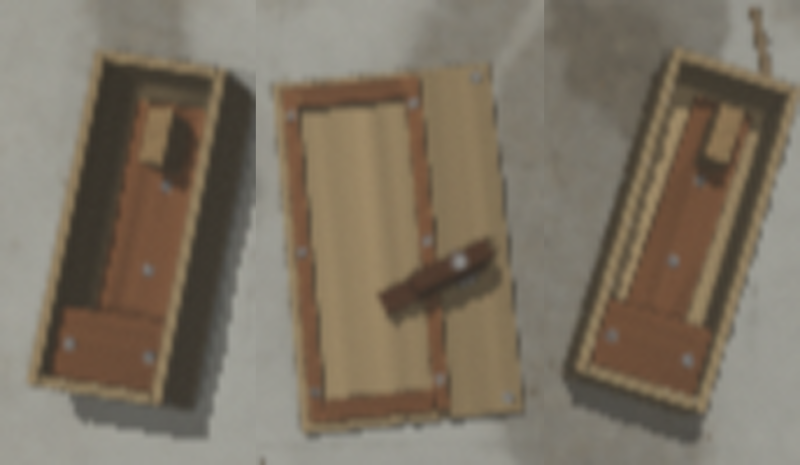

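The left bin holds the wide template: the plate runs about 30 mm from cleat centre line to edge after parallax, against about 20 mm in the right bin. Next I'll measure the poses.

Run:
```python
from h import *
d=load("top0.npz");im=d["image"];p=cloud(d)
hsv=cv2.cvtColor(im,cv2.COLOR_BGR2HSV).astype(int)
def rect(pts,name):
    r=cv2.minAreaRect(pts[:,:2].astype(np.float32));b=cv2.boxPoints(r);print(name,np.round(r[0],1),np.round(r[1],1),round(r[2],2),len(pts))
    e=max((b[1]-b[0],b[2]-b[1]),key=np.linalg.norm);e=e*np.sign(e[0]);print("   yaw",np.degrees(np.arctan2(e[1],e[0])).round(2))
def vu(m,x0,x1,y0,y1):
    k=np.zeros(m.shape,bool);k[y0:y1,x0:x1]=m[y0:y1,x0:x1]
    n,l,s,c=cv2.connectedComponentsWithStats(k.astype(np.uint8));i=1+s[1:,4].argmax();v,u=np.nonzero(l==i);return u,v
tbl=p[(p[...,2]<20)&(hsv[...,1]<30)];tbl=tbl[(abs(tbl[:,0]-500)<150)&(abs(tbl[:,1])<400)];print("table z",np.median(tbl[:,2]),tbl[:,2].std())
def corners(u,v):return np.r_[np.c_[u-.5,v-.5],np.c_[u+.5,v-.5],np.c_[u-.5,v+.5],np.c_[u+.5,v+.5]]
# rims
for nm,x0,x1,y0,y1 in(("binL",155,215,150,250),("binR",360,425,160,260)):
    k=(p[...,2]>62)&(p[...,2]<85);u,v=vu(k,x0,x1,y0,y1);rect(ray(d,np.c_[u,v],72),nm+" centres");rect(ray(d,corners(u,v),72),nm+" outer")
for T in(45,60):
  k=(hsv[...,1]>T)|(p[...,2]>50);u,v=vu(k,250,320,165,260);rect(ray(d,corners(u,v),14),f"jig {T}")
# button rib
k=(p[...,2]>48);u,v=vu(k,270,318,200,240);rect(ray(d,corners(u,v),62),"rib");print(np.nanmedian(p[v,u,2]))
# cleat
B=p[150:205,175:205,2];k=(hsv[...,2]>95)&(hsv[...,1]>40)&(p[...,2]<66)&(p[...,2]>40);u,v=vu(k,180,200,165,192);rect(ray(d,corners(u,v),57),"cleat");print(np.nanmedian(p[v,u,2]))
np.set_printoptions(linewidth=250)
print(p[168:196,182:204,2].round().astype(int))
print(hsv[168:196,182:204,2])
```

```text
table z -0.06543349117214348 2.5996033766503657
binL centres [556.2 309.6] [ 86.8 213.9] 81.54 630
   yaw -8.46
binL outer [556.2 309.6] [ 90.2 217.2] 81.53 2520
   yaw -8.47
binR centres [ 533.7 -296.1] [ 85.1 214.2] 72.65 557
   yaw -17.35
binR outer [ 533.7 -296.1] [ 88.7 217.8] 72.64 2228
   yaw -17.36
jig 45 [526.5  18.2] [234.2 147.7] 6.51 14476
   yaw 6.51
jig 60 [525.8  18.2] [231.8 145.6] 6.62 14028
   yaw 6.62
rib [506.5 -19.6] [18.2 58.1] 27.45 396
   yaw -62.55
61.44093969755227
cleat [614.9 301.9] [17.4 37.9] 82.02 224
   yaw -7.98
57.119413352290394
[[                  19                   16                    5                    6                   14                   10                   15                   14                   19                   22                   26
                    30                   31                   36                   33                   42                   40                   45                   45                   71                   71                   70]
 [                  18                   10                    
[... 14456 characters left out ...]
]
 [113 114 111 107 111 116 118 114  96  82  78  76  77  92 123 141 128  71  60  59  60  63]
 [113 112 109 108 112 116 118 115 104 103 100  95  87 107 128 136 115  70  60  60  61  62]
 [112 112 108 109 114 117 116 113 107 118 117 114 108 122 133 132  96  64  60  61  60  61]
 [114 111 107 109 113 118 117 115 113 118 119 121 122 126 139 131  82  61  61  59  60  61]
 [114 110 106 110 114 119 116 115 114 118 120 121 123 127 142 131  75  60  60  61  61  60]
 [113 110 106 112 116 118 115 114 115 117 119 122 123 127 141 129  73  59  60  61  60  62]
 [113 108 107 112 117 117 114 114 116 118 120 122 124 129 135 116  70  60  60  61  60  63]]<stdin>:22: RuntimeWarning: invalid value encountered in cast
```

Run:
```python
from h import *
d=load("top0.npz");im=d["image"]
hsv=cv2.cvtColor(im,cv2.COLOR_BGR2HSV).astype(int)
np.set_printoptions(linewidth=250)
for v in(190,235):
    print(hsv[v,255:318,0]);print(hsv[v,255:318,1])
def rect(pts,name):
    r=cv2.minAreaRect(pts[:,:2].astype(np.float32));b=cv2.boxPoints(r);print(name,np.round(r[0],1),np.round(r[1],1))
    e=max((b[1]-b[0],b[2]-b[1]),key=np.linalg.norm);e=e*np.sign(e[0]);print("   yaw",np.degrees(np.arctan2(e[1],e[0])).round(2))
def corners(u,v):return np.r_[np.c_[u-.5,v-.5],np.c_[u+.5,v-.5],np.c_[u-.5,v+.5],np.c_[u+.5,v+.5]]
for T in(13,14,15):
    k=((hsv[...,0]>=T)&(hsv[...,1]>40)).astype(np.uint8)
    n,l,s,c=cv2.connectedComponentsWithStats(k,connectivity=4);i=l[200,282];v,u=np.nonzero(l==i);print(T,s[i])
    if s[i,4]<3500:rect(ray(d,corners(u,v),12),"pocket z12");rect(ray(d,np.c_[u,v],12),"pocket cen")
```

```text
[27 22 24 25 20 19 15 13 12 14 18 19 19 19 19 19 19 19 19 19 19 19 18 18 18 19 19 19 19 19 19 19 18 14 12 12 16 18 18 18 19 19 19 20 19 19 19 19 19 19 19 19 20 21 21 22 20 20 20 20 19 23 21]
[ 17  19  17  21  51  85  99 121 119 110  87  86  87  87  86  87  87  85  87  87  87  87  86  85  87  87  85  87  86  87  86  87  92 115 123 120  93  88  86  86  86  86  86  86  87  86  88  87  87  87  84  74  38  32  34  36  36  36  36  36  34  33
  33]
[26 26 30 26 27 30 30 25 20 18 15 12 12 15 19 18 18 19 19 19 19 19 18 19 18 19 18 19 19 18 19 19 19 18 19 19 18 15 13 12 15 19 19 19 19 19 18 19 19 19 19 19 19 19 19 19 20 22 21 23 21 22 21]
[ 13  13  12  13  15  15  15  21  53  86 106 116 117 100  86  85  87  86  86  86  86  86  87  87  85  86  87  87  87  87  86  87  86  88  86  86  88 103 120 119 104  88  87  87  86  86  86  87  87  89  87  87  89  88  85  83  52  31  28  26  28  31
  33]
13 [ 258  173   58   80 3309]
pocket z12 [526.6  14.8] [236.3 156.1]
   yaw 6.92
pocket cen [526.4  15.1] [233.  152.8]
   yaw 7.09
14 [ 258  173   58   80 3049]
pocket z12 [526.6  14.8] [236.3 156.1]
   yaw 6.92
pocket cen [526.4  15.1] [233.  152.8]
   yaw 7.09
15 [ 264  181   29   65 1458]
pocket z12 [524.2  39.1] [195.7  75.3]
   yaw 6.67
pocket cen [524.2  39.1] [192.4  72. ]
   yaw 6.66
```

Measurements used from here, all consistent with the given sizes:
- **Pocket middle:** about (524, 38.8), yaw 6.6°.
- **Pivot:** about (510.8, -24.2), button angle about 0.36 rad.
- **Wide cleat:** (615, 302), yaw -8.2°.

I'll do the button first.

Request:
{"method": "jog_arm", "body": {"commands": [[1,[0,0,0],[0,0,0.167]],[1,[0,0,0],[0,0,0.167]],[1,[0,0,0],[0,0,0.167]],[1,[0,0,0],[0,0,0.167]],[1,[0,0,0],[0,0,0.166]],[0,[-0.4,-0.033,0],[0,0,0]],[0,[-0.4,-0.033,0],[0,0,0]],[0,[-0.4,-0.033,0],[0,0,0]],[0,[-0.4,-0.033,0],[0,0,0]],[0,[-0.4,-0.033,0],[0,0,0]]]}}

```text
t: 1.1
ee_pos: [341.3, 380.3, 222.4]
orientation: [-1.628, -2.687, 0.001]
ft_force: [0.9, -0.1, 0.1]
width: 51.3
grasp_force: 0.0
```

Request:
{"method": "jog_arm", "body": {"commands": [[0,[-0.4,-0.033,0],[0,0,0]],[0,[-0.4,-0.033,0],[0,0,0]],[0,[-0.4,-0.033,0],[0,0,0]],[0,[-0.4,-0.033,0],[0,0,0]],[0,[-0.4,-0.033,0],[0,0,0]],[0,[-0.4,-0.033,0],[0,0,0]],[0,[-0.4,-0.033,0.2],[0,0,0]],[0,[-0.4,-0.033,0.2],[0,0,0]],[0,[-0.4,-0.033,0.2],[0,0,0]],[0,[0,0,0],[0,0,0]]]}}

```text
t: 2.1
ee_pos: [481.2, 45.5, 160.4]
orientation: [-1.633, -2.681, 0.004]
ft_force: [0.2, -0.5, -0.2]
width: 44.0
grasp_force: 0.0
```

Request:
{"method": "jog_arm", "body": {"commands": [[0,[-0.38,-0.03,0],[0,0,0]],[0,[-0.375,-0.03,0],[0,0,0]],[0,[0,0,0.3],[0,0,0]],[0,[0,0,0.3],[0,0,0]],[0,[0,0,0.3],[0,0,0]],[0,[0,0,0.2],[0,0,0]],[0,[0,0,0.1],[0,0,0]],[0,[0,0,0],[0,0,0]]]}}

```text
t: 2.9
ee_pos: [510.2, -20.1, 41.8]
orientation: [-1.627, -2.685, 0.002]
ft_force: [-0.2, -0.7, -0.4]
width: 44.1
grasp_force: 0.0
```

Request:
{"method": "jog_arm", "body": {"commands": [[-0.5,[0,0,0],[0,0,0]],[-1,[0,0,0],[0,0,0]],[-1,[0,0,0],[0,0,0]],[-1,[0,0,0],[0,0,0]],[-1,[0,0,0],[0,0,0]]]}}

```text
t: 3.4
ee_pos: [510.6, -21.1, 43.4]
orientation: [-1.628, -2.687, 0.001]
ft_force: [-4.1, -3.7, 7.9]
width: 13.4
grasp_force: 30.0
```

Request:
{"method": "jog_arm", "body": {"commands": [[-1,[0,-0.003,0],[0,0,-0.144]],[-1,[0,-0.003,0],[0,0,-0.144]],[-1,[0,-0.003,0],[0,0,-0.144]]]}}

```text
t: 3.7
ee_pos: [509.4, -21.9, 43.4]
orientation: [-1.144, -2.925, 0.002]
ft_force: [-4.0, -6.4, 8.3]
width: 14.1
grasp_force: 30.0
```

Request:
{"method": "jog_arm", "body": {"commands": [[-1,[0,-0.003,0],[0,0,-0.144]],[-1,[0,-0.003,0],[0,0,-0.144]],[-1,[0,-0.003,0],[0,0,-0.144]],[-1,[0,-0.003,0],[0,0,-0.144]],[-1,[0,-0.003,0],[0,0,-0.144]],[-1,[0,-0.003,0],[0,0,-0.144]],[-1,[0,-0.003,0],[0,0,-0.144]],[-1,[0,0,0],[0,0,0]]]}}

```text
t: 4.5
ee_pos: [508.3, -25.0, 43.4]
orientation: [0.071, -3.139, 0.003]
ft_force: [-5.1, -14.0, 9.6]
width: 14.0
grasp_force: 30.0
```

Request:
{"method": "jog_arm", "body": {"commands": [[0,[0,0,0],[0,0,0]],[0,[0,0,0],[0,0,0]],[0,[0,0,0],[0,0,0]],[0,[0,0,-0.2],[0,0,0]],[0,[0,0,-0.4],[0,0,0]],[0,[0,0,-0.4],[0,0,0]],[0,[0,0,-0.4],[0,0,0.12]],[0,[0,0,0],[0,0,0.12]],[-0.3,[0,0,0],[0,0,0]]]}}

```text
t: 5.4
ee_pos: [510.2, -22.8, 184.0]
orientation: [0.232, 3.13, 0.0]
ft_force: [-0.2, 0.1, -1.1]
width: 39.1
grasp_force: 0.0
```

```bash
cat > mv.py <<'E'
from h import *
from workcell import get_obs
def go(pos,yaw,tilt=0):
    "needed shift (tool axes) and turn; yaw = template/jig x yaw (deg), tilt = free end up (deg)"
    o=get_obs();M=R.from_rotvec(o["orientation"])
    T=R.from_euler("z",yaw,degrees=True)*R.from_euler("y",-tilt,degrees=True)*R.from_matrix([[-1,0,0],[0,1,0],[0,0,-1]])
    print("at",o["ee_pos"].round(1),"q",o["qpos"].round(2),"w",round(o["width"],1))
    print("shift/100",(M.inv().apply(np.array(pos)-o["ee_pos"])/100).round(3),"turn/45",((M.inv()*T).as_rotvec(degrees=True)/45).round(3))
E
python3 - <<'E'
from mv import *
from workcell import get_image
go([615,302,150],-8.2)
d=get_image("top");np.savez("top1.npz",**d);p=cloud(d);im=d["image"]
cv2.imwrite("pics/t1.png",cv2.resize(im[150:260,150:330],None,fx=4,fy=4,interpolation=cv2.INTER_CUBIC))
E
```

```text
at [510.2 -22.8 184. ] q [-0.07  0.31  1.91  0.    0.92 -1.49] w 39.1
shift/100 [-0.558  3.367  0.343] turn/45 [ 0.     0.004 -0.006]
```

View pics/t1.png

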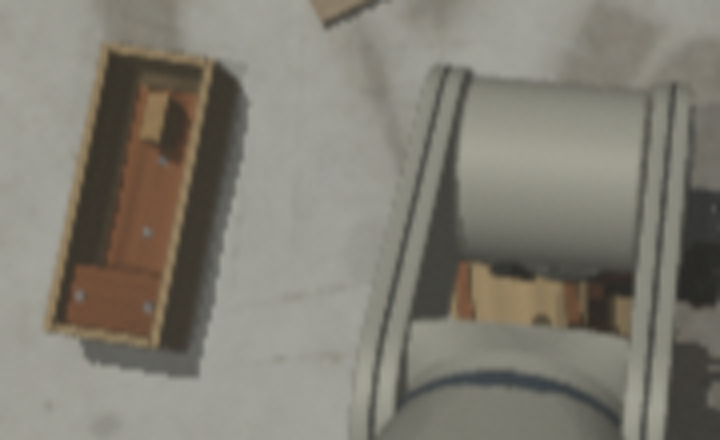

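The left bin is unchanged and the arm hides the jig, so I'll check the button from above the bin.

Request:
{"method": "jog_arm", "body": {"commands": [[-0.3,[-0.056,0.337,0],[0,0,0]],[-0.3,[-0.056,0.337,0],[0,0,0]],[-0.3,[-0.056,0.337,0],[0,0,0]],[-0.3,[-0.056,0.337,0],[0,0,0]],[-0.3,[-0.056,0.337,0],[0,0,0]],[-0.3,[-0.056,0.337,0],[0,0,0]],[-0.3,[-0.056,0.337,0.04],[0,0,0]],[-0.3,[-0.056,0.337,0.1],[0,0,0]],[-0.3,[-0.056,0.337,0.1],[0,0,0]],[-0.3,[-0.056,0.337,0.1],[0,0,0]]]}}

```text
t: 6.45
ee_pos: [613.6, 303.2, 146.3]
orientation: [-0.226, -3.131, 0.002]
ft_force: [0.4, -0.3, -0.1]
width: 30.4
grasp_force: 0.0
```

Request:
{"method": "jog_arm", "body": {"commands": [[-0.3,[0,0,0],[0,0,0]],[-0.3,[0,0,0],[0,0,0]]]}}

```text
t: 6.65
ee_pos: [613.0, 302.1, 146.5]
orientation: [-0.226, -3.13, 0.003]
ft_force: [0.6, -0.6, 0.6]
width: 30.6
grasp_force: 0.0
```

Run:
```python
from mv import *
from workcell import get_image
go([615,302,28],-8.2)
d=get_image("top");p=cloud(d);im=d["image"]
cv2.imwrite("pics/t2.png",cv2.resize(im[150:260,150:330],None,fx=4,fy=4,interpolation=cv2.INTER_CUBIC))
k=np.zeros(p.shape[:2],bool);k[200:245,270:320]=(p[200:245,270:320,2]>48)
v,u=np.nonzero(k);c=ray(d,np.c_[u,v],62);r=cv2.minAreaRect(c[:,:2].astype(np.float32));print(r,len(u))
```

```text
at [613.  302.1 146.5] q [ 0.44  0.59  1.54 -0.    1.01 -0.99] w 30.6
shift/100 [-0.023  0.005  1.185] turn/45 [-0.003 -0.004 -0.001]
((503.4833984375, -25.517108917236328), (55.67100143432617, 13.655389785766602), 4.881771087646484) 95
```

View pics/t2.png

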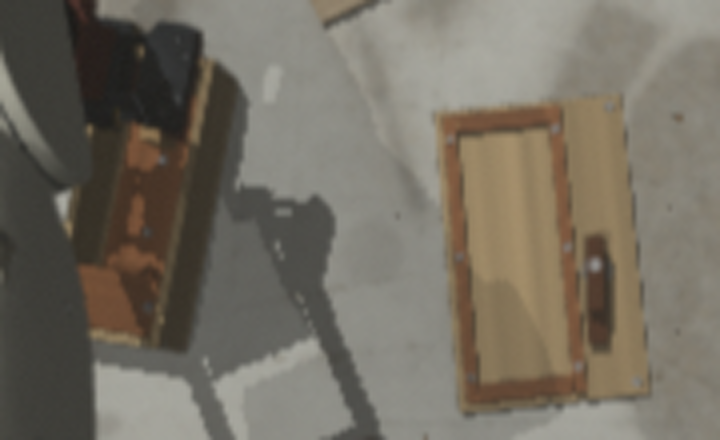

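The button (rib at (597,240)–(600,350) in the crop) now lies alongside the jig at about 88°, and the pocket is clear. Now I'll descend onto the cleat.

Request:
{"method": "jog_arm", "body": {"commands": [[-0.3,[-0.02,0,0.2],[0,0,0]],[-0.3,[0,0,0.3],[0,0,0]],[-0.3,[0,0,0.3],[0,0,0]],[-0.3,[0,0,0.2],[0,0,0]],[-0.3,[0,0,0.1],[0,0,0]],[-0.3,[0,0,0.08],[0,0,0]],[-0.3,[0,0,0],[0,0,0]]]}}

```text
t: 7.4
ee_pos: [616.1, 301.1, 30.4]
orientation: [-0.232, -3.132, 0.001]
ft_force: [0.3, -0.1, 0.7]
width: 30.7
grasp_force: 0.0
```

Request:
{"method": "jog_arm", "body": {"commands": [[-0.6,[0,0,0],[0,0,0]],[-1,[0,0,0],[0,0,0]],[-1,[0,0,0],[0,0,0]],[-1,[0,0,0],[0,0,0]]]}}

```text
t: 7.8
ee_pos: [617.0, 302.0, 31.9]
orientation: [0.231, 3.132, 0.001]
ft_force: [-0.2, -0.5, 5.4]
width: 15.6
grasp_force: 30.0
```

Run:
```python
from mv import *
go([615,302,28],-8.2)
d=load("top0.npz")
# path: tail bottom position (bin x, height above bin floor) and tilt -> TCP in world
g0=np.array([152,21.]) # TCP in template: from tail along x, above underside
b=R.from_euler("z",-8.2,degrees=True)
from workcell import get_obs
import sys
o=get_obs()["ee_pos"]; prev=None
for xt,zt,f in[(0,0,0),(0,2,0),(0,3,8),(2,4,16),(6,4,24),(20,4,30),(40,4,36),(62,4,40),(62,30,40),(62,120,40)]:
    c,s=np.cos(np.radians(f)),np.sin(np.radians(f))
    q=np.array([xt+c*g0[0]-s*g0[1],0,zt+s*g0[0]+c*g0[1]])
    M=R.from_euler("y",-f,degrees=True)*R.from_matrix([[-1,0,0],[0,1,0],[0,0,-1]])
    if prev is not None: print(f,"shift",(prev[1].inv().apply(q-prev[0])/100).round(3),"ry",(prev[2]-f)/45, "world",(o+b.apply(q-[152,0,21])).round())
    prev=(q,M,f)
```

```text
at [617.  302.   31.9] q [ 0.44  0.74  1.57 -0.    0.83 -0.99] w 15.6
shift/100 [ 0.02  -0.003  0.039] turn/45 [ 0.001  0.002 -0.005]
0 shift [ 0.    0.   -0.02] ry 0.0 world [617. 302.  34.]
8 shift [ 0.044  0.    -0.219] ry -0.17777777777777778 world [613. 303.  56.]
16 shift [ 0.023  0.    -0.217] ry -0.17777777777777778 world [607. 303.  77.]
24 shift [ 0.006  0.    -0.198] ry -0.17777777777777778 world [601. 304.  96.]
30 shift [-0.098  0.    -0.101] ry -0.13333333333333333 world [606. 304. 109.]
36 shift [-0.143  0.    -0.058] ry -0.13333333333333333 world [616. 302. 121.]
40 shift [-0.16   0.     0.024] ry -0.08888888888888889 world [630. 300. 129.]
40 shift [-0.167  0.    -0.199] ry 0.0 world [630. 300. 155.]
40 shift [-0.579  0.    -0.689] ry 0.0 world [630. 300. 245.]
```

Request:
{"method": "jog_arm", "body": {"commands": [[-1,[0,0,-0.02],[0,0,0]],[-1,[0.018,0,-0.11],[0,-0.089,0]],[-1,[0.026,0,-0.11],[0,-0.089,0]],[-1,[0.008,0,-0.109],[0,-0.089,0]],[-1,[0.015,0,-0.109],[0,-0.089,0]],[-1,[0,0,0],[0,0,0]]]}}

```text
t: 8.4
ee_pos: [603.2, 303.7, 75.9]
orientation: [0.208, 2.855, -0.03]
ft_force: [-0.0, 0.1, -2.0]
width: 15.7
grasp_force: 30.0
```

Run:
```python
from mv import *
go([601,304,97],-8.2,24)
```

```text
at [603.2 303.7  75.9] q [ 0.53  0.61  1.75 -0.32  0.58 -0.65] w 15.7
shift/100 [-0.037 -0.001 -0.209] turn/45 [-0.002 -0.178 -0.003]
```

Request:
{"method": "jog_arm", "body": {"commands": [[-1,[-0.01,0,-0.105],[0,-0.089,0]],[-1,[-0.027,0,-0.105],[0,-0.089,0]],[-1,[-0.05,0,-0.05],[0,-0.067,0]],[-1,[-0.05,0,-0.05],[0,-0.067,0]],[-1,[0,0,0],[0,0,0]]]}}

```text
t: 8.9
ee_pos: [606.5, 303.0, 109.5]
orientation: [0.192, 2.612, -0.054]
ft_force: [0.4, -0.3, -0.1]
width: 15.8
grasp_force: 30.0
```

Run:
```python
from mv import *
go([617,302,121],-8.2,36)
```

```text
at [606.5 303.  109.5] q [ 0.6   0.55  1.87 -0.85  0.47 -0.1 ] w 15.8
shift/100 [-0.149  0.006 -0.047] turn/45 [-0.005 -0.133 -0.003]
```

Request:
{"method": "jog_arm", "body": {"commands": [[-1,[-0.1,0,0.035],[0,-0.022,0]],[-1,[-0.1,0,0.035],[0,-0.022,0]],[-1,[-0.1,0,0.035],[0,-0.022,0]],[-1,[-0.1,0,0.035],[0,0,0]],[-1,[0,0,0],[0,0,0]]]}}

```text
t: 9.4
ee_pos: [649.4, 296.6, 118.9]
orientation: [0.191, 2.56, -0.056]
ft_force: [0.0, 0.2, -0.2]
width: 15.8
grasp_force: 30.0
```

Run:
```python
from mv import *
from workcell import get_image
go([648,297,117],-8.2,33)
d=get_image("scene");cv2.imwrite("pics/s3.png",d["image"][200:400,100:400].repeat(2,0).repeat(2,1))
```

```text
at [649.4 296.6 118.9] q [ 0.57  0.57  1.82 -0.92  0.47 -0.08] w 15.8
shift/100 [0.023 0.001 0.008] turn/45 [-0.004 -0.    -0.006]
```

View pics/s3.png

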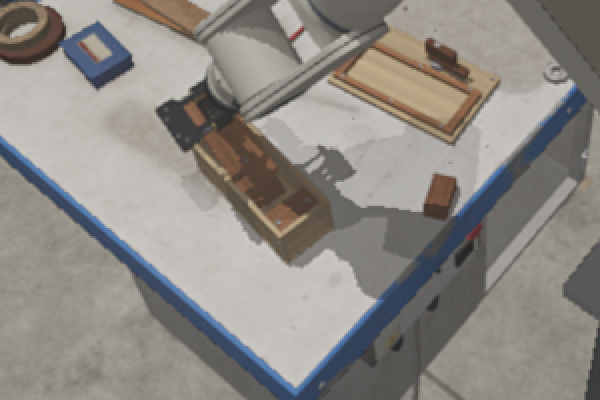

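The template is tilted, with its tail near (270,195) now ahead of the keeper strip at (290,205). There is no contact force, so I'll lift it straight up.

Request:
{"method": "jog_arm", "body": {"commands": [[-1,[-0.055,0,-0.084],[0,0,0]],[-1,[-0.055,0,-0.084],[0,0,0]],[-1,[-0.055,0,-0.084],[0,0,0]],[-1,[-0.055,0,-0.084],[0,0,0]]]}}

```text
t: 9.85
ee_pos: [647.5, 296.8, 159.0]
orientation: [0.189, 2.561, -0.057]
ft_force: [1.1, -1.2, -0.9]
width: 16.2
grasp_force: 30.0
```

Request:
{"method": "jog_arm", "body": {"commands": [[-1,[-0.11,0,-0.168],[0,0,0]],[-1,[-0.11,0,-0.168],[0,0,0]],[-1,[-0.11,0,-0.168],[0,0,0]],[-1,[-0.11,0,-0.168],[0,0,0]],[-1,[0,0,0],[0,0,0]]]}}

```text
t: 10.35
ee_pos: [649.3, 298.0, 242.7]
orientation: [0.19, 2.556, -0.052]
ft_force: [1.2, -1.0, -1.1]
width: 15.8
grasp_force: 30.0
```

Run:
```python
from mv import *
go([586,48,170],6.6,0)
go([640,297,240],6.6,0)
```

```text
at [649.3 298.  242.7] q [ 0.57  0.39  1.76 -0.65  0.63 -0.39] w 15.8
shift/100 [ 0.611 -2.568  0.459] turn/45 [-0.093  0.734 -0.326]
at [649.3 298.  242.7] q [ 0.57  0.39  1.76 -0.65  0.63 -0.39] w 15.8
shift/100 [ 0.091 -0.023 -0.027] turn/45 [-0.093  0.734 -0.326]
```

Request:
{"method": "jog_arm", "body": {"commands": [[-1,[0,0,0],[-0.0155,0.122,-0.054]],[-1,[0,0,0],[-0.0155,0.122,-0.054]],[-1,[0,0,0],[-0.0155,0.122,-0.054]],[-1,[0,0,0],[-0.0155,0.122,-0.054]],[-1,[0,0,0],[-0.0155,0.122,-0.054]],[-1,[0,0,0],[-0.0155,0.122,-0.054]],[-1,[0,0,0],[0,0,0]]]}}

```text
t: 11.05
ee_pos: [649.8, 296.1, 237.7]
orientation: [-0.171, 3.135, -0.006]
ft_force: [0.6, -0.6, -0.7]
width: 15.8
grasp_force: 30.0
```

Run:
```python
from mv import *
d=load("top1.npz")
e=np.array([.9934,.1149]);print(np.array([524,38.8])+62*e)
go([586,46,150],6.6,0)
```

```text
[585.5908  45.9238]
at [649.8 296.1 237.7] q [ 0.41  0.54  1.4  -0.    1.2  -1.27] w 15.8
shift/100 [ 0.908 -2.413  0.884] turn/45 [-0.005  0.002 -0.008]
```

Request:
{"method": "jog_arm", "body": {"commands": [[-1,[0.112,-0.301,0],[0,0,0]],[-1,[0.112,-0.301,0],[0,0,0]],[-1,[0.112,-0.301,0],[0,0,0]],[-1,[0.112,-0.301,0.1],[0,0,0]],[-1,[0.112,-0.301,0.2],[0,0,0]],[-1,[0.112,-0.301,0.2],[0,0,0]],[-1,[0.112,-0.301,0.2],[0,0,0]],[-1,[0.112,-0.301,0.18],[0,0,0]],[-1,[0,0,0],[0,0,0]],[-1,[0,0,0],[0,0,0]]]}}

```text
t: 12.05
ee_pos: [585.2, 47.1, 151.3]
orientation: [-0.17, 3.134, -0.006]
ft_force: [0.3, 0.2, -1.6]
width: 16.0
grasp_force: 30.0
```

Run:
```python
from mv import *
from workcell import get_image
go([587,46,60],6.6)
for n,a in(("top",(150,270,240,340)),("scene",(100,400,150,500))):
    d=get_image(n);np.savez(n+"4.npz",**d);y0,y1,x0,x1=a
    i=d["image"][y0:y1,x0:x1];cv2.imwrite(f"pics/{n}4.png",cv2.resize(i,(int(i.shape[1]*450/i.shape[0]),450),interpolation=cv2.INTER_CUBIC))
a=cv2.imread("pics/top4.png");b=cv2.imread("pics/scene4.png");c=np.hstack([a,b]);c=cv2.resize(c,(800,int(c.shape[0]*800/c.shape[1])));cv2.imwrite("pics/b4.png",c)
```

```text
at [585.2  47.1 151.3] q [ 0.06  0.46  1.77 -0.    0.91 -1.61] w 16.0
shift/100 [-0.014 -0.009  0.913] turn/45 [-0.005  0.004 -0.008]
```

View pics/b4.png

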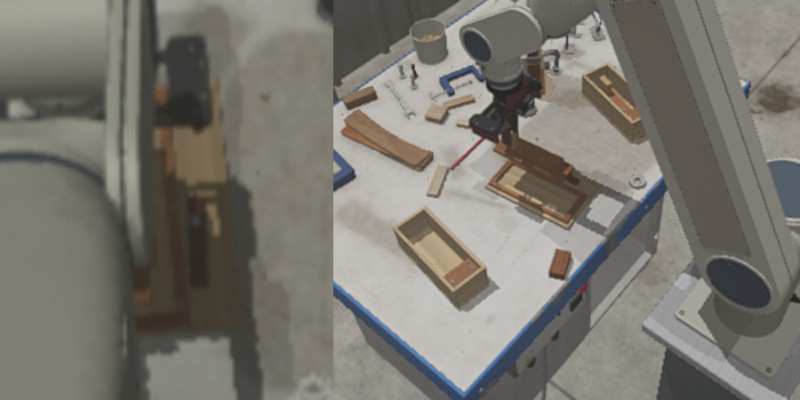

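The bin is empty and the template hangs above the jig, near (537,160) in the right half. I'll fit its plane and outline from the scene depth.

Run:
```python
from h import *
d=load("scene4.npz");p=cloud(d);hsv=cv2.cvtColor(d["image"],cv2.COLOR_BGR2HSV).astype(int)
ex=np.array([.9934,.1149]);ey=np.array([-.1149,.9934])
q=p[...,:2]-[524,38.8];X=q@ex;Y=q@ey
k=(p[...,2]>105)&(p[...,2]<160)&(abs(Y)<60)&(X>-130)&(X<100)&(hsv[...,0]<16)&(hsv[...,1]>70)
n,l,s,c=cv2.connectedComponentsWithStats(k.astype(np.uint8));i=1+s[1:,4].argmax();k=l==i
P=np.c_[X[k],Y[k],p[k][:,2]];print(len(P),np.nanpercentile(P,[0,2,50,98,100],axis=0).round(1).tolist())
A=np.c_[P[:,:2],np.ones(len(P))];w=np.ones(len(P),bool)
for _ in range(6):
    c=np.linalg.lstsq(A[w],P[w,2],rcond=None)[0];r=P[:,2]-A@c;w=abs(r)<4
print("plane slope deg",np.degrees(np.arctan(c[:2])).round(2),"z0",c[2].round(1),w.sum())
Q=P[w];
for a in range(-100,100,15):
    m=(Q[:,0]>=a)&(Q[:,0]<a+15)
    if m.sum()>5:print(a,m.sum(),np.percentile(Q[m,1],[1,99]).round(1))
print("x",np.percentile(Q[:,0],[.3,99.7]).round(1), "tail end Y range",)
```

```text
887 [[-88.9, -27.2, 122.8], [-86.7, -24.2, 129.1], [-8.6, 9.4, 137.2], [82.8, 33.4, 143.7], [92.4, 36.9, 158.2]]
plane slope deg [0.42 0.09] z0 137.4 752
-100 19 [-18.4  25.3]
-85 60 [-20.  25.]
-70 72 [-22.8  31.4]
-55 75 [-26.1  34.1]
-40 77 [-25.2  34.1]
-25 71 [-25.5  34.7]
-10 75 [-24.7  33.1]
5 73 [-26.7  34.1]
20 69 [-25.1  33.6]
35 72 [-24.   32.5]
50 37 [-23.5  33.3]
65 30 [ 7.6 33.5]
80 22 [ 4.6 31.6]
x [-87.8  89.4] tail end Y range
```

Run:
```python
from h import *
d=load("scene4.npz");hsv=cv2.cvtColor(d["image"],cv2.COLOR_BGR2HSV).astype(int);p=cloud(d)
def rect(pts,name):
    r=cv2.minAreaRect(pts[:,:2].astype(np.float32));print(name,np.round(r[0],1),np.round(r[1],1),round(r[2],2))
k=(p[...,2]>66)&(p[...,2]<80)&(abs(p[...,0]-556)<125)&(abs(p[...,1]-310)<70)
n,l,s,c=cv2.connectedComponentsWithStats(k.astype(np.uint8));v,u=np.nonzero(l==1+s[1:,4].argmax());rect(ray(d,np.c_[u,v],72),"bin rim scene")
q=p[...,:2]-[524,38.8];X=q@[.9934,.1149];Y=q@[-.1149,.9934]
# +y outer board edge / strip from z: brown pixels close to z=22
k=(p[...,2]>15)&(p[...,2]<29)&(hsv[...,0]<15)&(hsv[...,1]>90)&(abs(X)<80)&(Y>25)&(Y<60)
print("+y strip Y",k.sum(),np.percentile(Y[k],[2,25,50,75,98]).round(1))
t=load("top1.npz")
from workcell import get_image
# same strip seen from top0
d=load("top0.npz");hsv=cv2.cvtColor(d["image"],cv2.COLOR_BGR2HSV).astype(int);p=cloud(d)
v,u=np.mgrid[:400,:640];W=ray(d,np.c_[u.ravel(),v.ravel()],22).reshape(400,640,3)
q=W[...,:2]-[524,38.8];X=q@[.9934,.1149];Y=q@[-.1149,.9934]
k=(hsv[...,0]<15)&(hsv[...,1]>100)&(abs(X)<80)
for a,b in((25,60),(-60,-25)):
    m=k&(Y>a)&(Y<b);print("top strip",np.percentile(Y[m],[2,50,98]).round(1))
d=load("scene4.npz");hsv=cv2.cvtColor(d["image"],cv2.COLOR_BGR2HSV).astype(int)
W=ray(d,np.c_[u.ravel(),v.ravel()],22).reshape(400,640,3)
q=W[...,:2]-[524,38.8];X=q@[.9934,.1149];Y=q@[-.1149,.9934]
m=(hsv[...,0]<15)&(hsv[...,1]>100)&(abs(X)<60)&(Y>25)&(Y<60);print("scene strip",np.percentile(Y[m],[2,50,98]).round(1))
```

```text
bin rim scene [556.9 314. ] [ 84.7 219.1] 81.79
+y strip Y 144 [32.7 36.7 39.7 41.7 45.2]
top strip [35.5 39.5 43.8]
top strip [-47.5 -40.4 -33.3]
scene strip [34.5 39.2 44.1]
```

Request:
{"method": "jog_arm", "body": {"commands": [[-1,[0,-0.027,0.2],[0,0,0]],[-1,[0,0,0.3],[0,0,0]],[-1,[0,0,0.3],[0,0,0]],[-1,[0,0,0.15],[0,0,0]],[-1,[0,0,0.03],[0,0,0]],[-1,[0,0,0],[0,0,0]],[-1,[0,0,0],[0,0,0]]]}}

```text
t: 12.85
ee_pos: [587.9, 44.6, 55.3]
orientation: [-0.174, 3.131, -0.005]
ft_force: [0.5, 0.7, -1.0]
width: 15.6
grasp_force: 30.0
```

Run:
```python
from mv import *
from workcell import get_image
go([586,46,36],6.6)
d=get_image("scene");np.savez("scene5.npz",**d);p=cloud(d);hsv=cv2.cvtColor(d["image"],cv2.COLOR_BGR2HSV).astype(int)
q=p[...,:2]-[524,38.8];X=q@[.9934,.1149];Y=q@[-.1149,.9934]
k=(abs(X)<130)&(abs(Y)<90);v,u=np.nonzero(k);print(u.min(),u.max(),v.min(),v.max())
i=d["image"][v.min()-20:v.max()+5,u.min()-5:u.max()+5];f=min(790/i.shape[1],590/i.shape[0]);cv2.imwrite("pics/s5.png",cv2.resize(i,None,fx=f,fy=f,interpolation=cv2.INTER_CUBIC));print(f)
k=(p[...,2]>30)&(p[...,2]<50)&(abs(Y)<60)&(abs(X)<100)&(hsv[...,0]<16)&(hsv[...,1]>70)
for a in range(-60,60,20):
    m=k&(X>=a)&(X<a+20);print(a,m.sum(),np.percentile(Y[m],[2,98]).round(1),np.median(p[m][:,2]).round(1))
print(np.percentile(X[k],[1,99]))
```

```text
at [587.9  44.6  55.3] q [ 0.06  0.6   1.8  -0.    0.73 -1.62] w 15.6
shift/100 [0.019 0.016 0.193] turn/45 [-0.005  0.007 -0.005]
249 353 87 399
1.7717717717717718
-60 130 [-58.2  30. ] 39.1
-40 123 [-56.2  29.2] 40.5
-20 115 [-57.1  30.2] 40.4
0 108 [-30.5  30. ] 40.8
20 100 [-28.4  29.6] 40.9
40 90 [-30.5  30.2] 40.0
[-85.59867574  88.30772321]
```

View pics/s5.png

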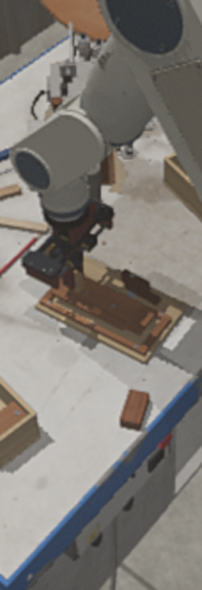

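The template is centred over the pocket: Y ±30, X about +1, underside about 30 mm up. Now I'll lower it in.

Request:
{"method": "jog_arm", "body": {"commands": [[-1,[0,0,0.05],[0,0,0]],[-1,[0,0,0.05],[0,0,0]],[-1,[0,0,0.04],[0,0,0]],[-1,[0,0,0.03],[0,0,0]],[-1,[0,0,0.01],[0,0,0]],[-1,[0,0,0],[0,0,0]]]}}

```text
t: 13.5
ee_pos: [586.7, 44.1, 36.8]
orientation: [-0.174, 3.134, -0.005]
ft_force: [-5.0, -0.3, 10.2]
width: 15.9
grasp_force: 30.0
```

Request:
{"method": "jog_arm", "body": {"commands": [[-0.2,[0,0,0],[0,0,0]],[-0.2,[0,0,0],[0,0,0]],[-0.2,[0,0,0],[0,0,0]],[-0.2,[0,0,-0.2],[0,0,0]],[0,[0,0,-0.4],[0,0,0]],[0,[0,0,-0.4],[0,0,0]],[0,[0,0.4,-0.3],[0,0,0]],[0,[0,0.4,0],[0,0,0]],[0,[0,0.4,0],[0,0,0]],[0,[0,0.4,0],[0,0,0]]]}}

```text
t: 14.5
ee_pos: [568.5, 205.1, 165.7]
orientation: [-0.173, 3.133, -0.005]
ft_force: [0.7, 0.1, -0.3]
width: 43.8
grasp_force: 0.0
```

Request:
{"method": "jog_arm", "body": {"commands": [[0,[0,0.4,0],[0,0,0]],[0,[0,0.4,0],[0,0,0]],[0,[0,0.3,0],[0,0,0]],[0,[0,0,0],[0,0,0]]]}}

```text
t: 14.9
ee_pos: [555.9, 316.5, 164.7]
orientation: [-0.179, 3.133, -0.004]
ft_force: [1.1, -0.9, -0.1]
width: 44.0
grasp_force: 0.0
```

Run:
```python
from mv import *
from workcell import get_image
d=get_image("top");np.savez("top6.npz",**d);p=cloud(d);hsv=cv2.cvtColor(d["image"],cv2.COLOR_BGR2HSV).astype(int)
cv2.imwrite("pics/t6.png",cv2.resize(d["image"][160:250,245:325],None,fx=6,fy=6,interpolation=cv2.INTER_CUBIC))
v,u=np.mgrid[:400,:640]
def jig(z):
    q=ray(d,np.c_[u.ravel(),v.ravel()],z).reshape(400,640,3)[...,:2]-[524,38.8];return q@[.9934,.1149],q@[-.1149,.9934]
X,Y=jig(22)
for a in range(-90,90,20):
    m=(X>=a)&(X<a+20)&(abs(Y)<34);print(a,np.median(p[m][:,2]).round(1),end="; ")
X,Y=jig(62);m=(p[...,2]>45)&(abs(X-62)<40)&(abs(Y)<25);print("cleat",m.sum(),X[m].mean(),Y[m].mean(),np.median(p[m][:,2]))
m=(p[...,2]>50)&(Y<-45)&(Y>-90)&(abs(X)<100);r=cv2.minAreaRect(np.c_[X[m],Y[m]].astype(np.float32));print("rib",r)
# z map of cross sections: pocket floor 12, plate 22, via hue gaps
X,Y=jig(17);k=(hsv[...,0]>=16)&(hsv[...,1]>50)&(abs(X)<100)&(abs(Y)<40)
go([510.5,-24.3,60],6.6)
```

```text
-90 20.2; -70 20.5; -50 nan; -30 nan; -10 21.4; 10 nan; 30 21.7; 50 22.6; 70 nan; cleat 73 59.09779355464535 -1.6184129306702217 61.71814675693736
rib ((-27.771236419677734, -61.535274505615234), (13.655698776245117, 55.67228698730469), 88.28406524658203)
at [556.  314.5 164.6] q [ 0.5   0.51  1.64 -0.01  0.99 -1.18] w 44.0
shift/100 [ 0.839 -3.311  1.055] turn/45 [-0.005  0.004 -0.002]
```

View pics/t6.png

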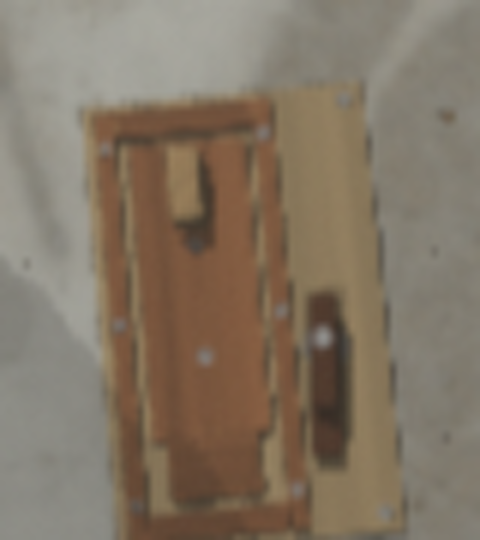

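The template is home: even gaps all round, flat at 22 mm, cleat at the far end (184,185 in the crop). The button is still aside at (328,380). Now I'll lock it.

Request:
{"method": "jog_arm", "body": {"commands": [[0,[0.093,-0.368,0],[0,0,0]],[0,[0.093,-0.368,0],[0,0,0]],[0,[0.093,-0.368,0],[0,0,0]],[0,[0.093,-0.368,0],[0,0,0]],[0,[0.093,-0.368,0],[0,0,0]],[0,[0.093,-0.368,0],[0,0,0]],[0,[0.093,-0.368,0],[0,0,0]],[0,[0.093,-0.368,0],[0,0,0]],[0,[0.093,-0.368,0],[0,0,0]],[0,[0,0,0.2],[0,0,0.045]]]}}

```text
t: 15.95
ee_pos: [510.5, -30.3, 147.6]
orientation: [-0.109, 3.132, -0.007]
ft_force: [0.3, 0.1, 0.3]
width: 44.1
grasp_force: 0.0
```

Request:
{"method": "jog_arm", "body": {"commands": [[0,[0,0,0.3],[0,0,0]],[0,[0,0,0.2],[0,0,0]],[0,[0,0,0],[0,0,0]]]}}

```text
t: 16.25
ee_pos: [507.6, -26.8, 93.6]
orientation: [0.116, -3.138, 0.004]
ft_force: [0.9, 0.2, 0.0]
width: 43.7
grasp_force: 0.0
```

Run:
```python
from mv import *
go([510.5,-24.4,42],4.6)
```

```text
at [507.6 -26.8  93.6] q [-0.07  0.45  1.97 -0.    0.72 -1.72] w 43.7
shift/100 [-0.032  0.023  0.516] turn/45 [-0.004 -0.002 -0.008]
```

Request:
{"method": "jog_arm", "body": {"commands": [[0,[-0.025,0.018,0.2],[0,0,0]],[0,[0,0,0.2],[0,0,0]],[0,[0,0,0.11],[0,0,0]],[0,[0,0,0],[0,0,0]],[-0.5,[0,0,0],[0,0,0]],[-1,[0,0,0],[0,0,0]],[-1,[0,0,0],[0,0,0]],[-1,[0,0,0],[0,0,0]],[-1,[0,0,0],[0,0,0]]]}}

```text
t: 17.15
ee_pos: [513.6, -24.8, 45.6]
orientation: [-0.12, 3.134, -0.008]
ft_force: [0.3, -8.4, 3.4]
width: 13.8
grasp_force: 30.0
```

Run:
```python
from mv import *
go([510.5,-24.4,43],-83.4)
```

```text
at [513.6 -24.8  45.6] q [-0.07  0.54  1.97 -0.01  0.62 -1.71] w 13.8
shift/100 [0.03  0.007 0.026] turn/45 [-0.    0.01  1.95]
```

Request:
{"method": "jog_arm", "body": {"commands": [[-1,[0,-0.002,0],[0,0,0.139]],[-1,[0,-0.002,0],[0,0,0.139]],[-1,[0,-0.002,0],[0,0,0.139]],[-1,[0,-0.002,0],[0,0,0.139]],[-1,[0,-0.002,0],[0,0,0.139]],[-1,[0,-0.002,0],[0,0,0.139]],[-1,[0,-0.002,0],[0,0,0.139]]]}}

```text
t: 17.85
ee_pos: [513.3, -25.6, 45.6]
orientation: [1.065, 2.949, -0.003]
ft_force: [0.8, -2.6, 2.9]
width: 13.5
grasp_force: 30.0
```

Request:
{"method": "jog_arm", "body": {"commands": [[-1,[0,-0.002,0],[0,0,0.139]],[-1,[0,-0.002,0],[0,0,0.139]],[-1,[0,-0.002,0],[0,0,0.139]],[-1,[0,-0.002,0],[0,0,0.139]],[-1,[0,-0.002,0],[0,0,0.139]],[-1,[0,-0.002,0],[0,0,0.139]],[-1,[0,-0.002,0],[0,0,0.139]],[-1,[0,0,0],[0,0,0]],[-1,[0,0,0],[0,0,0]]]}}

```text
t: 18.75
ee_pos: [512.7, -26.0, 45.6]
orientation: [2.079, 2.346, 0.003]
ft_force: [3.1, -1.7, 3.8]
width: 13.7
grasp_force: 30.0
```

Run:
```python
from mv import *
go([510.5,-24.4,43],-83.4)
```

```text
at [512.7 -26.   45.6] q [-0.07  0.54  1.98 -0.01  0.62 -0.19] w 13.7
shift/100 [ 0.019 -0.02   0.026] turn/45 [0.008 0.005 0.007]
```

Next I'll release, rise, move clear and check.

Request:
{"method": "jog_arm", "body": {"commands": [[0,[0,0,0],[0,0,0]],[0,[0,0,0],[0,0,0]],[0,[0,0,0],[0,0,0]],[0,[0,0,-0.2],[0,0,0]],[0,[0,0,-0.4],[0,0,0]],[0,[0,0,-0.4],[0,0,0]],[0,[0,0,-0.4],[0,0,0]],[0,[0.4,0,0],[0,0,0]],[0,[0.4,0,0],[0,0,0]],[0,[0.4,0,0],[0,0,0]]]}}

```text
t: 19.75
ee_pos: [495.9, 94.7, 184.7]
orientation: [2.085, 2.344, 0.0]
ft_force: [1.0, 0.2, -0.5]
width: 43.6
grasp_force: 0.0
```

Request:
{"method": "jog_arm", "body": {"commands": [[0,[0.4,0,0],[0,0,0]],[0,[0.4,0,0],[0,0,0]],[0,[0.4,0,0],[0,0,0]],[0,[0.4,0,0],[0,0,0]],[0,[0.4,0,0],[0,0,0]],[0,[0.4,0,0],[0,0,0]],[0,[0,0,0],[0,0,0]]]}}

```text
t: 20.45
ee_pos: [467.5, 335.9, 183.3]
orientation: [2.079, 2.35, 0.001]
ft_force: [0.5, -0.1, -0.9]
width: 43.6
grasp_force: 0.0
```

Run:
```python
from h import *
from workcell import get_image
d=get_image("top");p=cloud(d)
i=d["image"][120:290,140:480];cv2.imwrite("pics/t7.png",cv2.resize(i,None,fx=2.3,fy=2.3,interpolation=cv2.INTER_CUBIC))
v,u=np.mgrid[:400,:640];q=ray(d,np.c_[u.ravel(),v.ravel()],62).reshape(400,640,3)[...,:2]-[524,38.8];X,Y=q@[.9934,.1149],q@[-.1149,.9934]
m=(p[...,2]>50)&(Y<-20)&(Y>-90)&(abs(X+20)<40);print("rib",cv2.minAreaRect(np.c_[X[m],Y[m]].astype(np.float32)))
m=(p[...,2]>50)&(abs(X-62)<40)&(abs(Y)<20);print("cleat",cv2.minAreaRect(np.c_[X[m],Y[m]].astype(np.float32)))
a=load("top0.npz")["image"].astype(int);D=abs(a-d["image"]).max(2)
for n,(x0,x1,y0,y1) in dict(block=(222,252,255,282),bearing=(322,348,258,280),pencil=(225,315,110,160),side=(430,490,180,250),binR=(362,420,165,255)).items():print(n,D[y0:y1,x0:x1].max())
```

```text
rib ((-22.099313735961914, -55.38248825073242), (14.76950740814209, 55.5210075378418), 0.5260650515556335)
cleat ((59.24800491333008, -1.942957878112793), (14.592086791992188, 35.586036682128906), 84.9292221069336)
block 20
bearing 7
pencil 9
side 9
binR 8
```

View pics/t7.png

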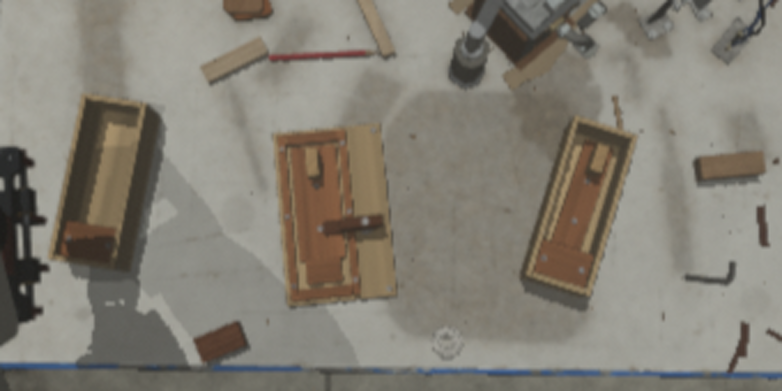

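The button sits square across the template (352,224), within about 0.5°. The template is home and the bystanders haven't moved, so I'll hand it in.

```bash
python3 -c "
from workcell import close_job
print(close_job())"
```

```text
the job is handed in; nothing more can be done
None
```

The job is handed in at about 20 s: the wide template is home in the jig's pocket with its cleat at the far end, the turn-button is back square across it, and the narrow template and everything else on the worktop stayed where they were; `close_job` gave no verdict.

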